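# Park the balance in its corner stop

### The job

Push the small balance along the bench with the fingertips until it sits squarely in the wooden corner stop: its back edge flush against the long batten and its left edge flush against the short batten. Slide it only, never lift or tip it; the glass dish of nails must stay in its place on the weighing pan, and everything else on the bench stays where it is.

Things in the scene. Friction and masses are not known exactly. Their poses are not given: they have to be found in the camera images.
- stop: Corner stop fixed to the bench: two wooden battens 14 mm thick, 20 mm high, in an L open to the robot and its right; turned up to 0.22 rad. Origin: inner corner at bench height. Long batten: inside face at its x = 0, runs 200 mm along -y. Short batten: inside face at y = 0, runs 90 mm along -x. Balance home: same yaw, centre at (-50, -60) mm in this frame.
- balance: Grey bench balance, loose, 0.3 to 0.6 kg: flat box 100 mm (its x) by 120 mm (y), 27 mm high, upright sides 3 to 23 mm above the bench. Origin: centre of underside. Front (-x, facing the robot) has a dark display and three round white keys; +x is its back edge, +y its left edge. Steel pan 72 x 112 mm on top. It slides under a push of about 1.5 to 5 N.
- dish: Low open glass dish of nails, 58 mm across and 13 mm high, 35 g, standing loose on the pan of the balance; the nails belong to the dish. Origin: centre of its underside.
- pan (a point): Centre of the top of the weighing pan, 27 mm above the balance's underside and 10 mm behind its centre.
- back_left (a point): Point on the balance's back left upright edge (its +x +y corner), 13 mm above its underside.
- back_right (a point): Point on the balance's back right upright edge (its +x -y corner), 13 mm above its underside.
- front_left (a point): Point on the balance's front left upright edge (its -x +y corner), 13 mm above its underside.
- weight: Bystander: brass weight with a knob, 32 mm across, 43 mm high. Origin: centre of its underside.
- jar: Bystander: small glass jar with a lid, 52 mm across, 58 mm high. Origin: centre of its underside.
- cup: Bystander: white plastic cup, 52 mm across the rim, 50 mm high. Origin: centre of its underside.
- spoon: Bystander: white plastic measuring spoon lying flat, 110 mm long (along its x), 6 mm high. Origin: on its underside, near the middle.
- calculator: Bystander: black pocket calculator lying flat, 135 mm (its x) by 76 mm by 15 mm. Origin: centre of its underside.
- tweezers: Bystander: dark tweezers lying flat, 115 mm long (along its x), 26 mm wide, 5 mm high. Origin: centre of its underside.
Not all that is in view belongs to the job. Several things have the shape of the dish; the one meant has the colours described above. Of the things that look like the balance, the smaller one is meant.

How it is judged:
By the outcome, as a careful person would: the job done as asked, in the order asked, and still so for the second after the job is handed in, with the robot touching nothing.
It also fails if it takes over 48 s, if anything falls off the work surface, if the arm or the gripper's body presses on something with over 40 N, if the wrist force passes 120 N, or if a joint passes its speed limit or range.

### The arm

A 7-joint arm with a two-finger parallel gripper is mounted at the origin on the work surface. World frame = base frame: x ahead of the robot, y to its left, z up, the work surface at z = 0. Lengths are in m, angles in rad, forces in N, time in s.
With the tool pointing down it reaches from about 0.425 to 0.825 m from the base axis. Payload 3.6 kg.
Tool frame: the origin (TCP) lies between the finger pads; the fingertips stand 25 mm ahead of it and the grasp point (between the pads) lies 6 mm ahead of it; z points along the fingers, y is the direction in which the jaws open and shut (so a half turn about z gives the same grasp; the last joint's range is limited). The gripper opens to 93 mm and grips with 3 to 60 N. Pads are 15 mm wide; open, the fingers measure 128 mm over their backs; the gripper's body (75 mm by 188 mm) begins 65 mm behind the grasp point.
Start: joints at [-1.308, 0.615, -0.013, 1.423, 0.008, 1.103, -0.04], TCP at [0.185, 0.623, 0.244] pointing down, gripper open.
Joint ranges: [-3.12, 3.12], [-0.3, 2.06], [-1.34, 1.32], [0.26, 2.42], [-1.36, 4.5], [0.01, 1.98], [-2.84, 2.84]. Speed limits (rad/s): [2.79, 2.79, 3.14, 3.14, 3.14, 3.14, 3.14].

### API

Orientations are given as a rotation vector (axis times angle).
In Python, from station import env, get_image, camera_info, look_for, pinpoint gives the robot as it stands. The module is installed in compiled form; this text tells all that it offers.
- The arm moves only by the tool move_arm, never from a script. Its argument "rows" is a list of rows, each a list of 2 entries, a list of its own where there are three numbers: the shift along the tool's x, y, z in units of 30 mm (1.0 is 30 mm), then the turn, a rotation vector about the tool's x, y, z in degrees. In form: [[[dx, dy, dz], [rx, ry, rz]], ...]. A call has 1 to 12 rows; each row shifts and turns the commanded pose from where the row before left it, along the tool's axes as they then stand; what a row does not reach is not made up. A row lasts 1/10 s, in which the tool goes at most 50 mm and 8.59 degrees, less where a joint would pass 70% of its speed; a pose out of reach is approached as far as the arm can. A call is refused whole if a number of a shift passes 1 or a number of a turn 8.59, either way. A call with a gripper value outside its range is refused whole. "claw" is the opening, from -1 (shut) to 1 (fully open), set as the call begins (left out, the last holds). The fingers move at their own pace and stop on an object; the grip force is fixed at half the most. Time passes only in rows, so rows that do not move let the fingers close. It gives the time, the measured TCP pose, the force and the opening at its end, in the units of the state.
- env.read_state(): the state, without advancing time (a new reading comes with each control period).
- get_image(name): name is "scene" or "side" or "wrist"; returns the picture (400x640x3 uint8, red, green, blue); there is no depth.
- camera_info(name): a dict with "vfov" (degrees; the focal length in pixels is half the picture's height over the tangent of half this angle, whatever the lens; pixels are square), "cx", "cy" (the principal point, pixels), "dist" ([k1, k2, p1, p2, k3] as OpenCV has them; the pictures are not rectified), "rvec" (rotation vector, rad) and "tvec" (3), from world to camera coordinates, as OpenCV has them. Camera axes: x right, y down, z forward; pixel columns grow to the right and rows downward; lengths in m; the calibration is good to about 2 mm. A picture is of the moment at which its call begins: read the wrist's pose just before it. camera_info takes no time and is no camera call; for the wrist camera it gives the pose at the moment of the call.
- env.close_job(): hands the job in, once; it reports no verdict.
Trained networks look in the newest picture that a camera, given by its name, has taken for a name from the list of things; names that differ only in an ending like _2 or _b are one class to them, and where a whole thing is asked for, a point or a joint stands for the part that bears it (a point fixed in the world has none). Each returns a list of dicts, best first, with "score" (0 to 1); they miss things now and then, are a little off and sometimes report something else, mostly with a low value. They report only what shows in the picture. A call takes as long as a camera call. They do not tell look-alikes from the thing itself.
- look_for(camera, target): "at" ([column, row] in pixels, amid what is visible of it).
- pinpoint(camera, target): "at" ([column, row] in pixels: a listed point, or the origin of a listed thing).
The state is a dict: "time": time; "joint_pos": joint angles; "qd": joint speeds; "joint_efforts": joint torques, N m; "position": TCP position; "eef_rot": TCP orientation; "contact_force": force on the tool from outside, world axes, zero at the start; "torque": the same for the moment, N m; "finger_gap": finger opening in m.
Only numpy, scipy, OpenCV 4.12 (cv2) and the standard library are available. Lean on these libraries where they do the work, as an engineer would, in place of code of your own. Each camera call takes 0.05 s, during which the arm holds its last target.

## Working session

There is one attempt and no reset: what is moved stays moved. The work goes in short steps, Python scripts to look and compute and a tool call to move; the robot and the scene stay as the last step left them, time stands still between calls to the robot, and variables do not carry over. Pictures are saved under pics/ and viewed, and the job is handed in when it is done.

Besides the shell and the picture viewer there is one more tool, called after "Emit:" by a JSON object that holds its "op" and its "data", one argument or row to a line. move_arm: Moves the arm, as the interface text tells. Its arguments: {"type":"object","properties":{"rows":{"type":"array"},"claw":{"type":"number"}},"required":["rows"]}

```bash
mkdir -p pics; ls
cat > h.py <<'E'
import numpy as np, cv2
from station import env, get_image, camera_info, look_for, pinpoint
from scipy.spatial.transform import Rotation as R
def K(ci):
    f=200/np.tan(np.radians(ci['vfov'])/2)
    return np.array([[f,0,ci['cx']],[0,f,ci['cy']],[0,0,1.]])
def ray(ci,uv):
    p=cv2.undistortPoints(np.array([[uv]],float),K(ci),np.array(ci['dist'],float))[0,0]
    M=R.from_rotvec(ci['rvec']).as_matrix(); t=np.array(ci['tvec'])
    return -M.T@t, M.T@np.array([p[0],p[1],1.])
def toz(ci,uv,z):
    c,d=ray(ci,uv); return c+d*(z-c[2])/d[2]
def proj(ci,P):
    return cv2.projectPoints(np.array(P,float).reshape(-1,3),np.array(ci['rvec'],float),np.array(ci['tvec'],float),K(ci),np.array(ci['dist'],float))[0].reshape(-1,2)
def snap(cam,name):
    im=get_image(cam); cv2.imwrite('pics/%s.png'%name,im[:,:,::-1]); return im
E
python3 - <<'E'
from h import *
for c in ['scene','side','wrist']:
    snap(c,c+'0'); 
    ci=camera_info(c); print(c,ci['vfov'],ray(ci,[320,200]))
print(env.read_state())
E
```

```text
pics
scene 53.27415259725475 (array([0.956207  , 0.14459168, 0.86119935]), array([-0.47393177, -0.19382192, -0.85906421]))
side 49.69511850474388 (array([ 0.00583265, -0.55957924,  0.93097849]), array([ 0.43628298,  0.44647015, -0.78137262]))
wrist 66.57542315834445 (array([0.11518299, 0.64565955, 0.38489115]), array([ 0.25863962, -0.06643645, -0.9637581 ]))
{'time': 0.15, 'joint_pos': array([-1.30847813,  0.61565771, -0.01262488,  1.42450768,  0.00807783,
        1.10337004, -0.04039363]), 'qd': array([-0.00034326, -0.00243244,  0.00052276, -0.00497081,  0.00068726,
       -0.00039292, -0.00024392]), 'joint_efforts': array([-1.89082325e-04, -4.59346962e+01,  2.09149187e-01, -1.65942353e+01,
       -6.10900833e-02,  1.81991147e-02,  1.48485606e-04]), 'position': array([0.18495378, 0.62256749, 0.24278041]), 'eef_rot': array([-4.51954433e-01, -3.10862673e+00,  2.94113217e-03]), 'contact_force': array([0.32080619, 0.02178693, 0.16378669]), 'torque': array([ 0.01736204,  0.00402791, -0.0247976 ]), 'finger_gap': 0.09275256938117843}
```

View pics/scene0.png

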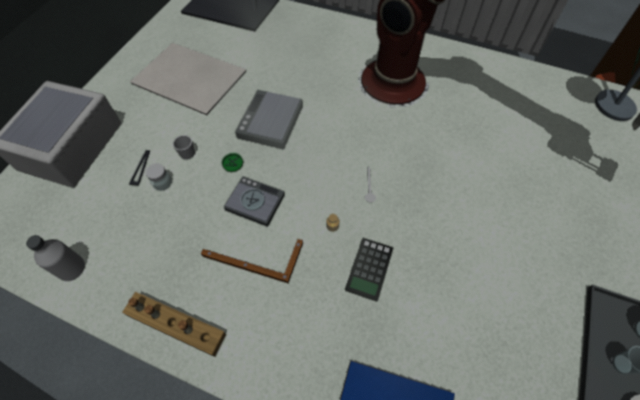

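View pics/side0.png

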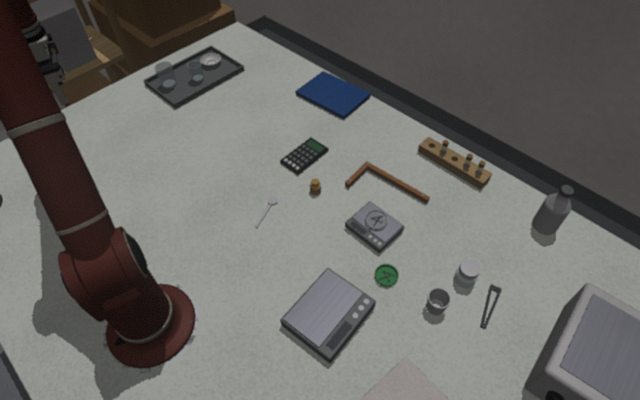

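View pics/wrist0.png

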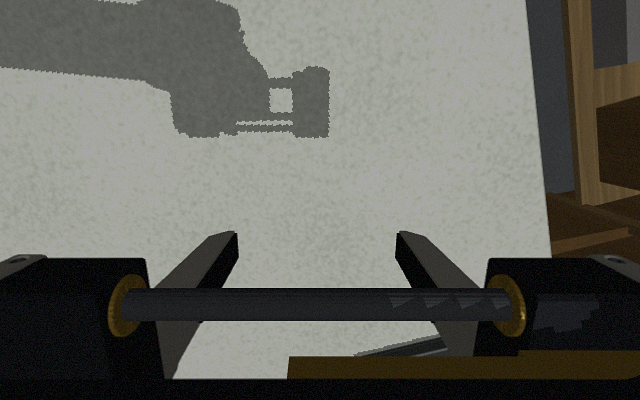

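Candidates for the balance are at scene (255,200), the smaller one carrying a glass dish, and at (270,118), the larger and empty. For the dish there's the clear one on the small pan (253,200) and a green one at (232,162). The small balance with the clear dish fits the description. Next I'll measure positions and check an enlarged crop.

Run:
```python
from h import *
import json
ims={}
for c in ['scene','side']:
    ims[c]=snap(c,c+'1')
zs=dict(stop=0,balance=0,dish=.027,pan=.027,back_left=.013,back_right=.013,front_left=.013,weight=0,jar=0,cup=0,spoon=0,calculator=0,tweezers=0)
for t,z in zs.items():
    for c in ['scene','side']:
        ci=camera_info(c)
        for d in pinpoint(c,t)[:3]:
            print(t,c,round(d['score'],2),np.round(d['at'],1),np.round(toz(ci,d['at'],z)[:2],4))
a=cv2.resize(ims['scene'][130:300,180:340],None,fx=3.5,fy=3.5,interpolation=cv2.INTER_CUBIC)
b=cv2.resize(ims['side'][140:300,330:450],None,fx=3.5,fy=3.5,interpolation=cv2.INTER_CUBIC)
cv2.imwrite('pics/cropA.png',a[:,:,::-1]);cv2.imwrite('pics/cropB.png',b[:,:,::-1])
print(env.read_state()['time'])
```

```text
stop scene 0.71 [285.6 276.6] [ 0.6967 -0.0468]
stop side 0.75 [370.3 166.8] [ 0.7167 -0.0476]
stop side 0.7 [305.  160.8] [0.6017 0.1091]
balance scene 0.83 [270.4 119.3] [ 0.2831 -0.2832]
balance scene 0.67 [255.5 203.6] [ 0.5508 -0.1959]
balance side 0.88 [328.4 320.6] [ 0.2888 -0.2857]
balance side 0.75 [376.3 228.7] [ 0.5584 -0.2018]
dish scene 0.79 [253.9 200.9] [ 0.5581 -0.1923]
dish scene 0.69 [237.  163.9] [ 0.4747 -0.2837]
dish scene 0.48 [282.5 277.5] [ 0.7093 -0.0462]
dish side 0.82 [388.  274.7] [ 0.4598 -0.3168]
dish side 0.53 [377.4 222. ] [ 0.5605 -0.2008]
pan scene 0.93 [250.6 201.8] [ 0.5634 -0.1987]
pan scene 0.59 [274.3 111.7] [ 0.2742 -0.272 ]
pan side 0.92 [322.4 306.2] [ 0.2959 -0.2603]
pan side 0.75 [378.1 219.7] [ 0.5674 -0.1975]
pan side 0.34 [303.7 159.8] [0.5846 0.0953]
back_left scene 0.97 [305.5 102. ] [ 0.1945 -0.2105]
back_left scene 0.77 [264.2 224.7] [ 0.6015 -0.1451]
back_left scene 0.23 [369.5 189.3] [0.413  0.0573]
back_left side 0.68 [281. 326.] [ 0.2029 -0.2223]
back_left side 0.55 [369.4 201.2] [ 0.6077 -0.1352]
back_left side 0.5 [365.2 169.8]
[... 530 characters left out ...]
[0.5453 0.0072]
weight side 0.62 [315.8 191.6] [0.5391 0.002 ]
weight side 0.61 [304.  157.4] [0.6095 0.1214]
jar scene 0.62 [160.5 182.3] [ 0.5859 -0.4572]
jar scene 0.52 [188.  153.5] [ 0.4777 -0.4398]
jar scene 0.24 [253.7 200.7] [ 0.5449 -0.204 ]
cup scene 0.95 [187.3 152.2] [ 0.4745 -0.444 ]
cup side 0.84 [432.5 309. ] [ 0.4742 -0.4406]
spoon scene 0.71 [368.7 187.3] [0.3996 0.0522]
spoon side 0.65 [265.1 207.3] [0.4043 0.0632]
calculator scene 0.96 [369.6 272.4] [0.6169 0.1261]
calculator scene 0.44 [251.1 198.2] [ 0.5408 -0.2134]
calculator side 0.6 [303.5 157.2] [0.609  0.1231]
tweezers scene 0.72 [138.2 167.3] [ 0.5675 -0.5419]
tweezers side 0.87 [487.2 308.4] [ 0.5624 -0.5326]
1.55
```

View pics/cropA.png

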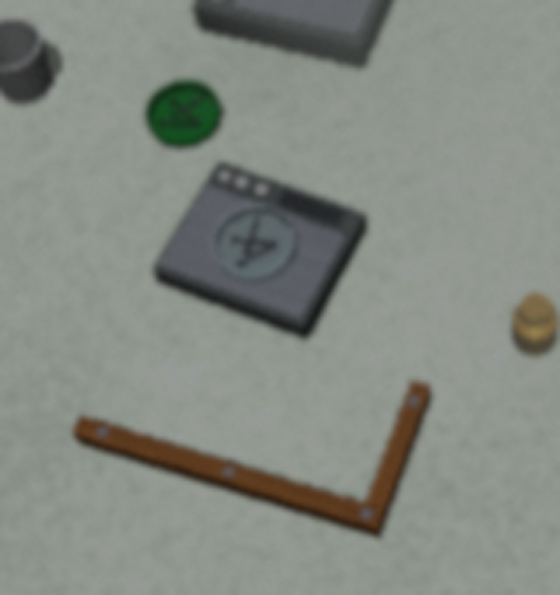

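View pics/cropB.png

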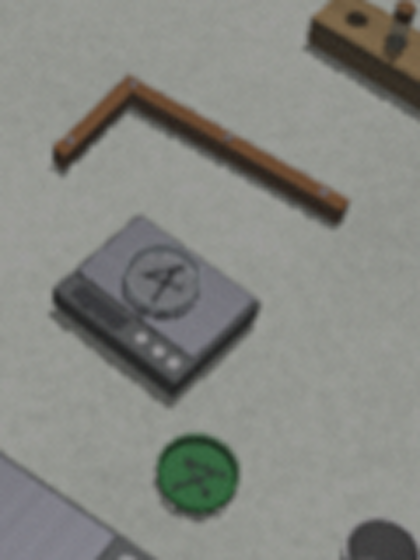

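The crops confirm it: the small balance carries the clear glass dish with nails, and the green dish is a separate look-alike. Next I'll refine the poses of the stop and balance with silhouette fits.

```bash
cat > fit.py <<'E'
from h import *
from scipy.optimize import minimize
def box(x0,x1,y0,y1,z0,z1):
    return np.array([[x,y,z] for x in(x0,x1) for y in(y0,y1) for z in(z0,z1)])
STOP=[box(0,.014,-.2,.014,0,.02),box(-.09,.014,0,.014,0,.02)]
BAL=[box(-.05,.05,-.06,.06,.003,.023),box(-.026,.046,-.056,.056,.023,.027)]
def place(P,p):
    c,s=np.cos(p[2]),np.sin(p[2]); Q=P.copy()
    Q[:,0]=p[0]+c*P[:,0]-s*P[:,1]; Q[:,1]=p[1]+s*P[:,0]+c*P[:,1]; return Q
S=4
def sil(ci,boxes,p,off,shape):
    m=np.zeros((shape[0]*S,shape[1]*S),np.uint8)
    for b in boxes:
        u=(proj(ci,place(b,p))-off+.5)*S
        h=cv2.convexHull(u.astype(np.float32))
        cv2.fillConvexPoly(m,np.round(h*16).astype(np.int32),1,shift=4)
    return cv2.resize(m.astype(np.float32),(shape[1],shape[0]),interpolation=cv2.INTER_AREA)
def fit(obs,boxes,p0):
    # obs: list of (ci, mask float, off)
    def cost(q):
        p=[q[0]/100,q[1]/100,q[2]/10]
        return sum(np.abs(sil(ci,boxes,p,o,m.shape)-m).sum() for ci,m,o in obs)
    q=np.array([p0[0]*100,p0[1]*100,p0[2]*10])
    for st in (1,.3,.1):
        r=minimize(cost,q,method='Nelder-Mead',options=dict(initial_simplex=[q,q+[st,0,0],q+[0,st,0],q+[0,0,st]],xatol=.003,fatol=.05)); q=r.x
    return np.array([q[0]/100,q[1]/100,q[2]/10]),r.fun
E
python3 - <<'E'
from fit import *
ob={}
for c,(x0,x1,y0,y1) in dict(scene=(190,320,225,300),side=(335,440,150,215)).items():
    im=cv2.imread('pics/%s1.png'%c)[:,:,::-1].astype(float)[y0:y1,x0:x1]
    r=im[:,:,0]-im[:,:,2]
    print(c,np.percentile(r,[5,50,95,99]))
    ob[c]=(camera_info(c),np.clip(r/np.percentile(r,97)*1.1-.1,0,1),np.array([x0,y0]))
for k in (['scene'],['side'],['scene','side']):
    print(k,fit([ob[i] for i in k],STOP,[.71,-.047,0.05]))
for c,(x0,x1,y0,y1) in dict(scene=(205,305,165,235),side=(330,420,190,262)).items():
    im=cv2.imread('pics/%s1.png'%c).astype(float)[y0:y1,x0:x1]
    med=np.median(im[[0,-1]].reshape(-1,3),axis=0)
    g=im[:,:,1]; d=med[1]-g
    print(med,np.percentile(d,[10,50,75,90]))
    chroma=np.abs((im-med)).sum(2)
    cv2.imwrite('pics/m_%s.png'%c,cv2.resize(np.clip(chroma*2,0,255).astype(np.uint8),None,fx=5,fy=5))
    ob[c]=(camera_info(c),np.clip((d-10)/20,0,1),np.array([x0,y0]))
for k in (['scene'],['side'],['scene','side']):
    print(k,fit([ob[i] for i in k],BAL,[.553,-.199,0.0]))
E
```

```text
scene [ 1.    2.   51.55 62.  ]
side [ 2.  4. 38. 57.]
['scene'] (array([ 0.69592055, -0.05125533,  0.07225145]), np.float64(366.922033898305))
['side'] (array([ 0.70150673, -0.04595911,  0.07140482]), np.float64(455.56428571428575))
['scene', 'side'] (array([ 0.69812435, -0.04962646,  0.07373231]), np.float64(886.9698503977862))
[143. 151. 145.] [-2.  1. 54. 74.]
[146. 151. 149.] [-3.  1. 36. 71.]
['scene'] (array([ 0.54991951, -0.1975559 , -0.01730544]), np.float64(197.10000000000002))
['side'] (array([ 0.5473375 , -0.19892366,  0.01176295]), np.float64(348.5875))
['scene', 'side'] (array([ 0.55002248, -0.19792665, -0.01843468]), np.float64(555.7625))
```

```bash
cat > ov.py <<'E'
from fit import *
def ov(cam,name,items,x0,y0,w,h,s,fn):
    im=cv2.imread('pics/%s.png'%name)[y0:y0+h,x0:x0+w]; im=cv2.resize(im,None,fx=s,fy=s,interpolation=cv2.INTER_CUBIC); ci=camera_info(cam)
    for boxes,p,col in items:
        for b in boxes:
            u=((proj(ci,place(b,p))-[x0,y0]+.5)*s).astype(int)
            for i in range(8):
                for k in (1,2,4):
                    if not i&k: cv2.line(im,tuple(map(int,u[i])),tuple(map(int,u[i|k])),col,1)
    cv2.imwrite('pics/%s.png'%fn,im)
E
python3 - <<'E'
from ov import *
it=[(STOP,[.699,-.049,.073],(0,255,255)),(BAL,[.550,-.198,-.012],(0,0,255))]
ov('scene','scene1',it,190,160,130,140,4,'ovA'); ov('side','side1',it,330,140,120,130,4,'ovB')
a=cv2.imread('pics/ovA.png');b=cv2.imread('pics/ovB.png')
h=min(a.shape[0],b.shape[0]);c=np.hstack([a[:h],b[:h]]);cv2.imwrite('pics/ovC.png',cv2.resize(c,None,fx=.78,fy=.78,interpolation=cv2.INTER_AREA))
E
```

```text
(no output)
```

View pics/ovC.png

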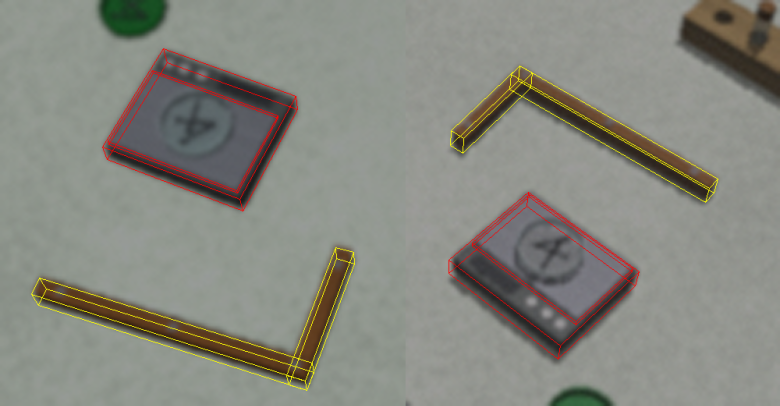

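Emit:
{"op": "move_arm", "data": {
  "rows": [
    [[0, 0, 0], [0, 0, -8.5]],
    [[0, 0, 0], [0, 0, -8.5]],
    [[0, 0, 0], [0, 0, -3.7]],
    [[-1, -1, 0], [0, 0, 0]],
    [[-1, -1, 0], [0, 0, 0]],
    [[-1, -1, 0], [0, 0, 0]],
    [[-1, -1, 0], [0, 0, 0]],
    [[-1, -1, 0], [0, 0, 0]],
    [[-1, -1, 0], [0, 0, 0]],
    [[-1, -1, 0], [0, 0, 0]],
    [[0, -1, 0], [0, 0, 0]]
  ],
  "claw": 0.1
}}

```text
time: 2.65
position: [0.4171, 0.3961, 0.2435]
eef_rot: [-0.104, 3.136, -0.001]
contact_force: [0.3, -0.1, 0.7]
finger_gap: 0.0511
```

Emit:
{"op": "move_arm", "data": {
  "rows": [
    [[0, -1, 0], [0, 0, 0]],
    [[0, -1, 0], [0, 0, 0]],
    [[0, -1, 0], [0, 0, 0]],
    [[0, -1, 0], [0, 0, 0]],
    [[0, -1, 0], [0, 0, 0]],
    [[0, -1, 0], [0, 0, 0]],
    [[0, -1, 0], [0, 0, 0]],
    [[0, -1, 0], [0, 0, 0]],
    [[0, -1, 0], [0, 0, 0]],
    [[0, -1, 0], [0, 0, 0]]
  ]
}}

```text
time: 3.65
position: [0.4338, 0.0985, 0.2439]
eef_rot: [-0.114, 3.139, 0.0]
contact_force: [0.3, -1.3, 0.3]
finger_gap: 0.051
```

```bash
cat > st.py <<'E'
from h import *
def stop_state(S=(.699,-.049,.073),pr=True):
    s=env.read_state(); p=s['position']; M=R.from_rotvec(s['eef_rot']).as_matrix()
    c,n=np.cos(S[2]),np.sin(S[2]); d=p[:2]-np.array(S[:2])
    l=np.array([c*d[0]+n*d[1],-n*d[0]+c*d[1]])
    f=s['contact_force']
    print('t',s['time'],'p',np.round(p,4),'stopxy mm',np.round(l*1000,1),'yaw err deg',np.round(np.degrees(np.arctan2(-M[0,1],M[1,1])-S[2]),2),'z',np.round(M[:,2],3),'F',np.round(f,2),'gap',round(s['finger_gap'],4)); print('q',np.round(s['joint_pos'],2))
E
python3 -c "
from st import *
stop_state()"
```

```text
t 3.65 p [0.4338 0.0985 0.2439] stopxy mm [-253.7  166.5] yaw err deg -0.03 z [ 0.001  0.    -1.   ] F [ 0.3  -1.29  0.3 ] gap 0.051
q [-0.23  0.3  -0.05  1.98  0.02  0.86  1.35]
```

Emit:
{"op": "move_arm", "data": {
  "rows": [
    [[0, -1, 0], [0, 0, 0]],
    [[0, -1, 0], [0, 0, 0]],
    [[0, -1, 0], [0, 0, 0]],
    [[0, -1, 0], [0, 0, 0]],
    [[0, -1, 0], [0, 0, 0]],
    [[0, -1, 0], [0, 0, 0]],
    [[0, -1, 0.8], [0, 0, 0]],
    [[0, -1, 0.8], [0, 0, 0]],
    [[0, -1, 0.8], [0, 0, 0]],
    [[0, -0.9, 0.8], [0, 0, 0]],
    [[0, 0, 0.8], [0, 0, 0]],
    [[0, 0, 0.4], [0, 0, 0]]
  ]
}}

```text
time: 4.85
position: [0.4543, -0.1975, 0.1099]
eef_rot: [0.11, -3.137, -0.001]
contact_force: [-0.1, 0.0, -1.1]
finger_gap: 0.0511
```

```bash
python3 -c "
from st import *
stop_state()
snap('scene','s2');im=snap('wrist','w2')"
```

```text
t 4.85 p [ 0.4543 -0.1975  0.1099] stopxy mm [-254.9 -130.3] yaw err deg -0.18 z [-0.002  0.    -1.   ] F [-0.1   0.05 -1.11] gap 0.0511
q [ 0.35  0.57  0.03  2.01 -0.03  0.56  2.03]
```

View pics/s2.png

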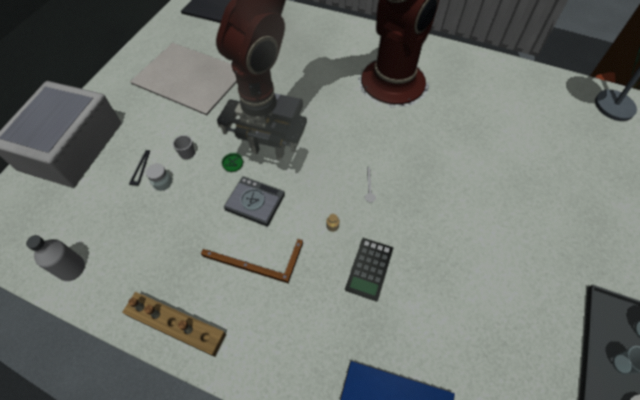

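View pics/w2.png

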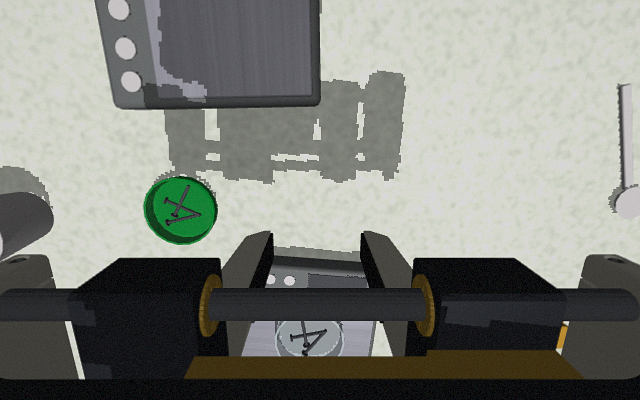

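```bash
python3 -c "
from h import *
ci=camera_info('wrist')
print(toz(ci,[180,215],0.0),toz(ci,[215,210],.013))"
```

```text
[ 0.47275662 -0.31191487  0.        ] [ 0.46171003 -0.27733549  0.013     ]
```

Emit:
{"op": "move_arm", "data": {
  "rows": [
    [[0, 0, 0.8], [0, 0, 0]],
    [[0, 0, 0.8], [0, 0, 0]],
    [[0, 0, 0.6], [0, 0, 0]],
    [[0, 0, 0.3], [0, 0, 0]],
    [[0, 0, 0], [0, 0, 0]]
  ]
}}

```text
time: 5.45
position: [0.4552, -0.1963, 0.0364]
eef_rot: [0.115, -3.139, -0.001]
contact_force: [0.6, -0.2, 0.5]
finger_gap: 0.0513
```

```bash
python3 -c "
from st import *
stop_state()"
```

```text
t 5.45 p [ 0.4552 -0.1963  0.0364] stopxy mm [-253.9 -129.2] yaw err deg -0.0 z [-0.001  0.    -1.   ] F [ 0.59 -0.24  0.51] gap 0.0513
q [ 0.35  0.7   0.02  2.05 -0.03  0.38  2.04]
```

Emit:
{"op": "move_arm", "data": {
  "rows": [
    [[-0.3, -0.05, 0], [0, 0, 0]],
    [[-0.3, -0.05, 0.1], [0, 0, 0]],
    [[-0.12, 0, 0], [0, 0, 0]],
    [[-0.12, 0, 0], [0, 0, 0]],
    [[-0.12, 0, 0], [0, 0, 0]],
    [[-0.12, 0, 0], [0, 0, 0]],
    [[-0.12, 0, 0], [0, 0, 0]],
    [[-0.12, 0, 0], [0, 0, 0]],
    [[-0.12, 0, 0], [0, 0, 0]],
    [[-0.12, 0, 0], [0, 0, 0]],
    [[-0.14, 0, 0], [0, 0, 0]],
    [[-0.14, 0, 0], [0, 0, 0]]
  ]
}}

```text
time: 6.65
position: [0.5039, -0.1969, 0.0333]
eef_rot: [0.108, -3.126, -0.002]
contact_force: [-11.4, -1.9, 9.1]
finger_gap: 0.051
```

```bash
python3 -c "
from st import *
stop_state()
snap('side','d3');snap('scene','s3')
a=cv2.imread('pics/s3.png')[130:300,180:340];b=cv2.imread('pics/d3.png')[130:300,300:460]
cv2.imwrite('pics/c3.png',cv2.resize(np.hstack([a,b]),None,fx=2.5,fy=2.5,interpolation=cv2.INTER_CUBIC))"
```

```text
t 6.65 p [ 0.5039 -0.1969  0.0333] stopxy mm [-205.3 -133.3] yaw err deg -0.21 z [-0.014  0.001 -1.   ] F [-11.41  -1.88   9.15] gap 0.051
q [ 0.31  0.75  0.03  1.92 -0.04  0.49  2.01]
```

View pics/c3.png

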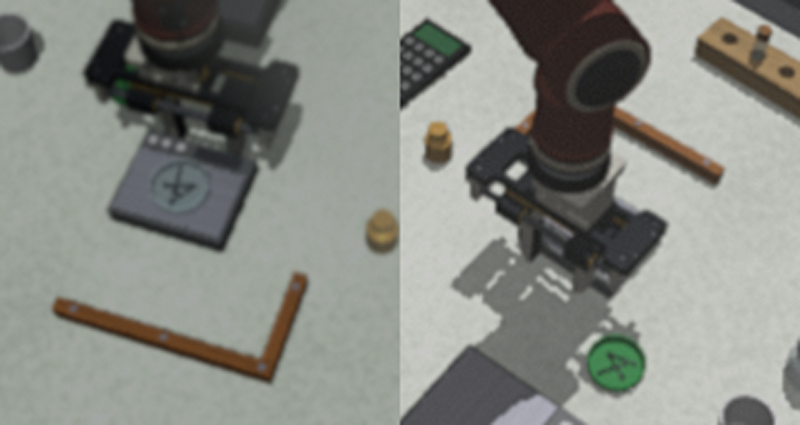

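Emit:
{"op": "move_arm", "data": {
  "rows": [
    [[-0.05, 0, -0.05], [0, 0, 0]],
    [[-0.1, 0, -0.03], [0, 0, 0]],
    [[-0.12, 0, 0], [0, 0, 0]],
    [[-0.12, 0, 0], [0, 0, 0]]
  ]
}}

```text
time: 7.15
position: [0.5222, -0.1943, 0.0358]
eef_rot: [0.115, -3.139, -0.001]
contact_force: [-2.3, 0.9, -2.0]
finger_gap: 0.0511
```

```bash
python3 -c "
from st import *
stop_state()"
```

```text
t 7.15 p [ 0.5222 -0.1943  0.0358] stopxy mm [-186.9 -132. ] yaw err deg -0.0 z [-0.001  0.    -1.   ] F [-2.33  0.86 -2.02] gap 0.0511
q [ 0.3   0.76  0.03  1.88 -0.04  0.5   2.  ]
```

Emit:
{"op": "move_arm", "data": {
  "rows": [
    [[-0.12, 0, 0], [0, 0, 0]],
    [[-0.14, 0, 0], [0, 0, 0]],
    [[-0.16, 0, 0], [0, 0, 0]],
    [[-0.16, 0, 0], [0, 0, 0]],
    [[-0.16, 0, 0], [0, 0, 0]],
    [[-0.16, 0, 0], [0, 0, 0]],
    [[-0.16, 0, 0], [0, 0, 0]],
    [[-0.16, 0, 0], [0, 0, 0]],
    [[-0.16, 0, 0], [0, 0, 0]],
    [[-0.16, 0, 0], [0, 0, 0]],
    [[-0.14, 0, 0], [0, 0, 0]],
    [[-0.12, 0, 0], [0, 0, 0]]
  ]
}}

```text
time: 8.35
position: [0.5763, -0.1907, 0.036]
eef_rot: [0.114, -3.139, 0.0]
contact_force: [-3.5, 0.1, -2.0]
finger_gap: 0.0511
```

```bash
python3 -c "
from st import *
stop_state()
snap('scene','s4')
a=cv2.imread('pics/s4.png')[130:300,180:340]
cv2.imwrite('pics/c4.png',cv2.resize(a,None,fx=3.5,fy=3.5,interpolation=cv2.INTER_CUBIC))"
```

```text
t 8.35 p [ 0.5763 -0.1907  0.036 ] stopxy mm [-132.7 -132.4] yaw err deg -0.02 z [-0. -0. -1.] F [-3.47  0.05 -1.97] gap 0.0511
q [ 0.26  0.81  0.04  1.74 -0.05  0.6   1.97]
```

View pics/c4.png

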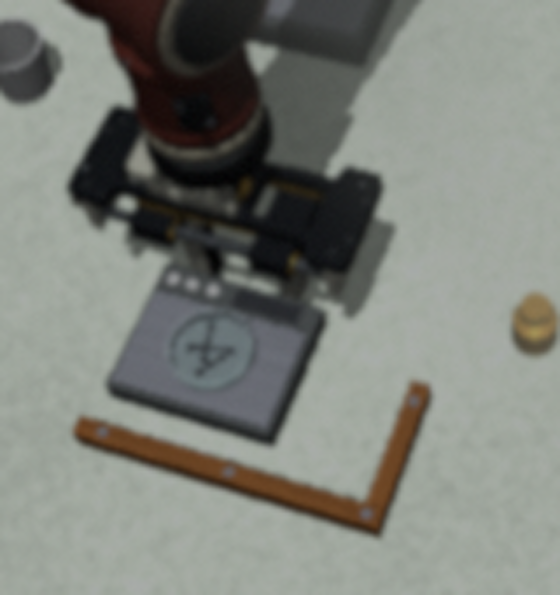

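Emit:
{"op": "move_arm", "data": {
  "rows": [
    [[-0.1, 0, 0], [0, 0, 0]],
    [[-0.12, 0, 0], [0, 0, 0]],
    [[-0.12, 0, 0], [0, 0, 0]],
    [[-0.12, 0, 0], [0, 0, 0]],
    [[-0.1, 0, 0], [0, 0, 0]],
    [[-0.08, 0, 0], [0, 0, 0]],
    [[-0.06, 0, 0], [0, 0, 0]],
    [[-0.06, 0, 0], [0, 0, 0]]
  ]
}}

```text
time: 9.2
position: [0.598, -0.1893, 0.0362]
eef_rot: [0.113, -3.138, -0.0]
contact_force: [-5.9, 0.1, 4.1]
finger_gap: 0.0511
```

Emit:
{"op": "move_arm", "data": {
  "rows": [
    [[-0.05, 0, 0], [0, 0, 0]],
    [[-0.05, 0, 0], [0, 0, 0]]
  ]
}}

```text
time: 9.4
position: [0.5985, -0.1893, 0.0362]
eef_rot: [0.113, -3.132, -0.001]
contact_force: [-11.3, 0.2, 7.5]
finger_gap: 0.0514
```

```bash
python3 -c "
from st import *
stop_state()"
```

```text
t 9.4 p [ 0.5985 -0.1893  0.0362] stopxy mm [-110.5 -132.6] yaw err deg -0.05 z [-0.008  0.    -1.   ] F [-11.28   0.21   7.5 ] gap 0.0514
q [ 0.25  0.83  0.04  1.67 -0.05  0.65  1.95]
```

Emit:
{"op": "move_arm", "data": {
  "rows": [
    [[0.4, 0, 0], [0, 0, 0]],
    [[0.9, 0, 0], [0, 0, 0]],
    [[0, 0, -0.9], [0, 0, 0]],
    [[0, 0, -0.9], [0, 0, 0]],
    [[0, 0, -0.9], [0, 0, 0]],
    [[0, -0.8, -0.9], [0, 0, 8.5]],
    [[0, 0, 0], [0, 0, 8.5]],
    [[0, 0, 0], [0, 0, 8.5]],
    [[0, 0, 0], [0, 0, 8.5]],
    [[0, 0, 0], [0, 0, 8.5]],
    [[0, 0, 0], [0, 0, 8.5]],
    [[0, 0, 0], [0, 0, 8.5]]
  ]
}}

```text
time: 10.6
position: [0.5681, -0.2155, 0.1452]
eef_rot: [1.461, 2.773, 0.003]
contact_force: [0.4, -0.1, -0.1]
finger_gap: 0.0508
```

Emit:
{"op": "move_arm", "data": {
  "rows": [
    [[0, 0, 0], [0, 0, 8.5]],
    [[0, 0, 0], [0, 0, 8.5]],
    [[0, 0, 0], [0, 0, 8.5]],
    [[0, 0, 0], [0, 0, 5.0]],
    [[0, 0, 0], [0, 0, 0]]
  ]
}}

```text
time: 11.1
position: [0.5676, -0.2153, 0.1448]
eef_rot: [2.132, 2.299, 0.003]
contact_force: [-0.1, -0.2, 0.0]
finger_gap: 0.0514
```

```bash
python3 -c "
from st import *
stop_state()
snap('wrist','w5');snap('scene','s5')
a=cv2.imread('pics/s5.png')[130:300,180:340]
cv2.imwrite('pics/c5.png',cv2.resize(a,None,fx=3.5,fy=3.5,interpolation=cv2.INTER_CUBIC))"
```

```text
t 11.1 p [ 0.5676 -0.2153  0.1448] stopxy mm [-143.2 -156.2] yaw err deg -89.86 z [ 0.006 -0.002 -1.   ] F [-0.08 -0.15  0.02] gap 0.0514
q [ 0.03  0.7   0.49  1.68 -0.41  0.86  0.78]
```

View pics/c5.png

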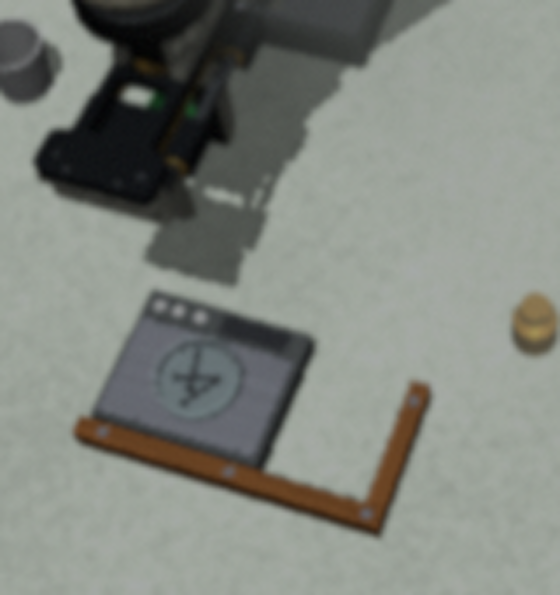

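View pics/w5.png

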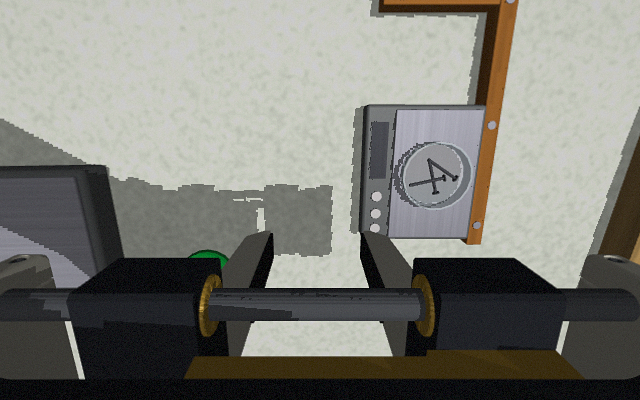

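Emit:
{"op": "move_arm", "data": {
  "rows": [
    [[-0.9, 0.9, 0], [0, 0, 0]],
    [[-0.9, 0.9, 0], [0, 0, 0]],
    [[-0.9, 0.9, 0.5], [0, 0, 0]],
    [[0, 0.13, 0.8], [0, 0, 0]],
    [[0, 0, 0.8], [0, 0, 0]],
    [[0, 0, 0.8], [0, 0, 0]],
    [[0, 0, 0.5], [0, 0, 0]],
    [[0, 0, 0.2], [0, 0, 0]],
    [[0, 0, 0], [0, 0, 0]]
  ]
}}

```text
time: 12.1
position: [0.6552, -0.2902, 0.0357]
eef_rot: [-2.139, -2.301, -0.0]
contact_force: [-0.1, 0.3, -0.5]
finger_gap: 0.051
```

```bash
python3 -c "
from st import *
stop_state()"
```

```text
t 12.1 p [ 0.6552 -0.2902  0.0357] stopxy mm [ -61.3 -237.4] yaw err deg -89.99 z [-0.  0. -1.] F [-0.11  0.27 -0.46] gap 0.051
q [ 0.17  0.98  0.44  1.39 -0.47  0.88  0.81]
```

Emit:
{"op": "move_arm", "data": {
  "rows": [
    [[0.3, 0, 0], [0, 0, 0]],
    [[0.3, 0, 0], [0, 0, 0]],
    [[0.12, 0, 0], [0, 0, 0]],
    [[0.12, 0, 0], [0, 0, 0]],
    [[0.12, 0, 0], [0, 0, 0]],
    [[0.12, 0, 0], [0, 0, 0]],
    [[0.12, 0, 0], [0, 0, 0]],
    [[0.12, 0, 0], [0, 0, 0]],
    [[0.12, 0, 0], [0, 0, 0]],
    [[0.12, 0, 0], [0, 0, 0]]
  ]
}}

```text
time: 13.1
position: [0.6514, -0.2448, 0.0362]
eef_rot: [2.14, 2.298, -0.002]
contact_force: [0.4, -3.7, -1.2]
finger_gap: 0.0512
```

```bash
python3 -c "
from st import *
stop_state()
snap('wrist','w6');snap('scene','s6')
a=cv2.imread('pics/s6.png')[130:300,180:340]
cv2.imwrite('pics/c6.png',cv2.resize(a,None,fx=3.5,fy=3.5,interpolation=cv2.INTER_CUBIC))"
```

```text
t 13.1 p [ 0.6514 -0.2448  0.0362] stopxy mm [ -61.7 -191.8] yaw err deg -90.09 z [ 0.    -0.002 -1.   ] F [ 0.42 -3.68 -1.24] gap 0.0512
q [ 0.1   0.95  0.44  1.46 -0.48  0.84  0.77]
```

View pics/c6.png

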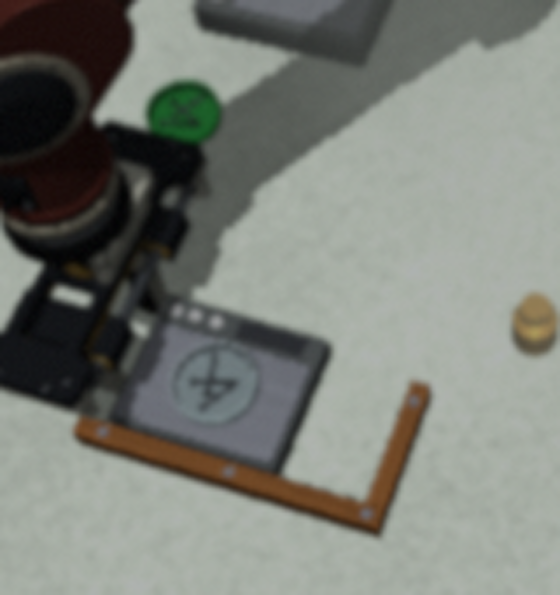

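View pics/w6.png

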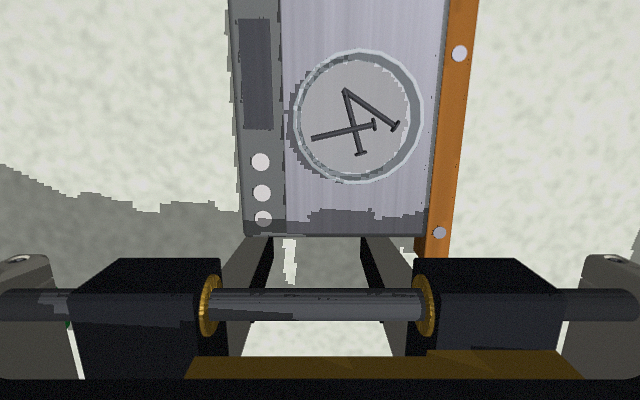

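Emit:
{"op": "move_arm", "data": {
  "rows": [
    [[0.12, 0, 0], [0, 0, 0]],
    [[0.15, 0, 0], [0, 0, 0]],
    [[0.16, 0, 0], [0, 0, 0]],
    [[0.16, 0, 0], [0, 0, 0]],
    [[0.16, 0, 0], [0, 0, 0]],
    [[0.16, 0, 0], [0, 0, 0]],
    [[0.16, 0, 0], [0, 0, 0]],
    [[0.16, 0, 0], [0, 0, 0]],
    [[0.15, 0, 0], [0, 0, 0]],
    [[0.12, 0, 0], [0, 0, 0]],
    [[0.12, 0, 0], [0, 0, 0]],
    [[0.1, 0, 0], [0, 0, 0]]
  ]
}}

```text
time: 14.4
position: [0.6477, -0.1922, 0.0361]
eef_rot: [2.139, 2.3, -0.001]
contact_force: [-0.9, -4.4, 0.7]
finger_gap: 0.0511
```

Emit:
{"op": "move_arm", "data": {
  "rows": [
    [[0.08, 0, 0], [0, 0, 0]],
    [[0.06, 0, 0], [0, 0, 0]],
    [[0.06, 0, 0], [0, 0, 0]],
    [[0.06, 0, 0], [0, 0, 0]]
  ]
}}

```text
time: 14.8
position: [0.6471, -0.1846, 0.0362]
eef_rot: [2.139, 2.3, -0.001]
contact_force: [-1.3, -4.6, -0.3]
finger_gap: 0.051
```

```bash
python3 -c "
from st import *
stop_state()"
```

```text
t 14.8 p [ 0.6471 -0.1846  0.0362] stopxy mm [ -61.6 -131.5] yaw err deg -90.04 z [-0.    -0.001 -1.   ] F [-1.3  -4.61 -0.3 ] gap 0.051
q [ 0.01  0.92  0.44  1.54 -0.5   0.79  0.72]
```

Emit:
{"op": "move_arm", "data": {
  "rows": [
    [[0.06, 0, 0], [0, 0, 0]],
    [[0.05, 0, 0], [0, 0, 0]],
    [[0.05, 0, 0], [0, 0, 0]]
  ]
}}

```text
time: 15.1
position: [0.647, -0.1827, 0.0363]
eef_rot: [2.137, 2.297, -0.005]
contact_force: [0.2, -9.9, -1.5]
finger_gap: 0.051
```

```bash
python3 -c "
from st import *
stop_state()
snap('wrist','w7')
stop_state()"
```

```text
t 15.1 p [ 0.647  -0.1827  0.0363] stopxy mm [ -61.6 -129.5] yaw err deg -90.05 z [ 0.001 -0.006 -1.   ] F [ 0.22 -9.86 -1.51] gap 0.051
q [ 0.    0.92  0.44  1.54 -0.49  0.79  0.72]
t 15.15 p [ 0.647  -0.1827  0.0363] stopxy mm [ -61.6 -129.6] yaw err deg -90.05 z [ 0.001 -0.006 -1.   ] F [ 1.07 -8.42 -1.87] gap 0.0512
q [ 0.    0.92  0.44  1.54 -0.49  0.79  0.72]
```

View pics/w7.png

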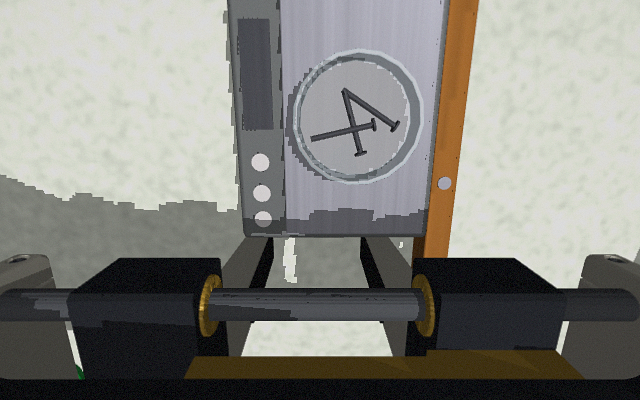

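Emit:
{"op": "move_arm", "data": {
  "rows": [
    [[0.06, 0, 0], [0, 0, 0]],
    [[0.04, 0, 0], [0, 0, 0]],
    [[0, 0, 0], [0, 0, 0]]
  ]
}}

```text
time: 15.45
position: [0.647, -0.1825, 0.0367]
eef_rot: [2.135, 2.293, -0.009]
contact_force: [0.0, -11.4, -2.1]
finger_gap: 0.0511
```

Emit:
{"op": "move_arm", "data": {
  "rows": [
    [[-0.3, 0, 0], [0, 0, 0]],
    [[-0.9, 0, 0], [0, 0, 0]],
    [[0, 0, -0.9], [0, 0, 0]],
    [[0, 0, -0.9], [0, 0, 0]],
    [[0, 0, -0.9], [0, 0, 0]],
    [[0, 0, -0.9], [0, 0, 0]],
    [[0, 0, -0.9], [0, 0, 0]],
    [[0, 0, 0], [0, 0, 0]],
    [[0, 0, 0], [0, 0, 0]]
  ]
}}

```text
time: 16.35
position: [0.65, -0.2094, 0.1709]
eef_rot: [-2.135, -2.301, -0.005]
contact_force: [-0.8, 0.1, 0.2]
finger_gap: 0.0515
```

```bash
python3 -c "
from st import *
stop_state()
snap('wrist','w8');snap('scene','s8');snap('side','d8')
a=cv2.imread('pics/s8.png')[130:300,180:340]
cv2.imwrite('pics/c8.png',cv2.resize(a,None,fx=3.5,fy=3.5,interpolation=cv2.INTER_CUBIC))"
```

```text
t 16.35 p [ 0.65   -0.2094  0.1709] stopxy mm [ -60.6 -156.4] yaw err deg -89.89 z [ 0.     0.004 -1.   ] F [-0.77  0.08  0.22] gap 0.0515
q [ 0.02  0.78  0.51  1.41 -0.41  1.05  0.68]
```

View pics/c8.png

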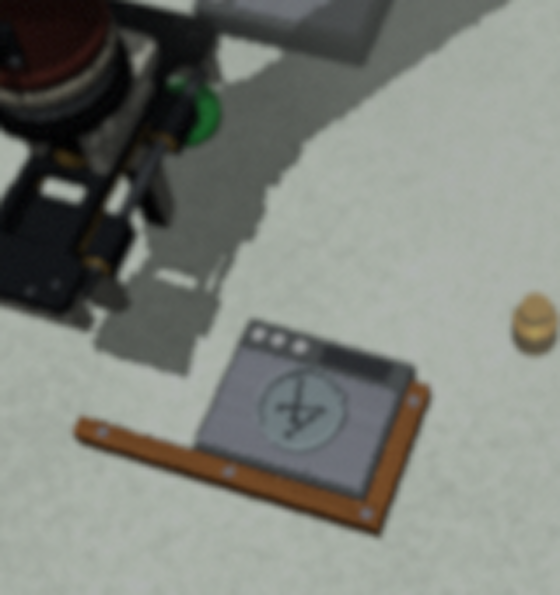

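View pics/w8.png

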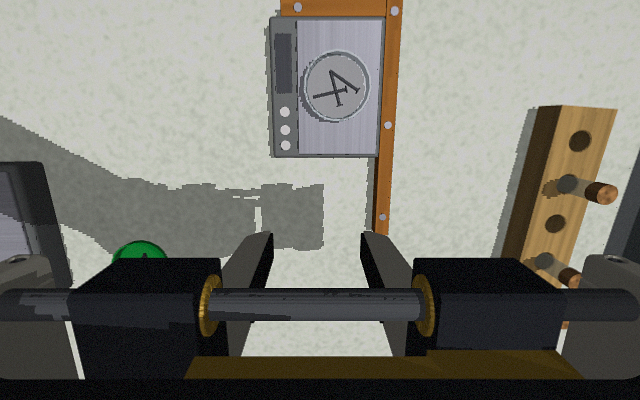

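```bash
python3 -c "
import cv2
a=cv2.imread('pics/w8.png')[0:170,255:415]
cv2.imwrite('pics/w8z.png',cv2.resize(a,None,fx=3.5,fy=3.5,interpolation=cv2.INTER_CUBIC))"
```

```text
(no output)
```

View pics/w8z.png

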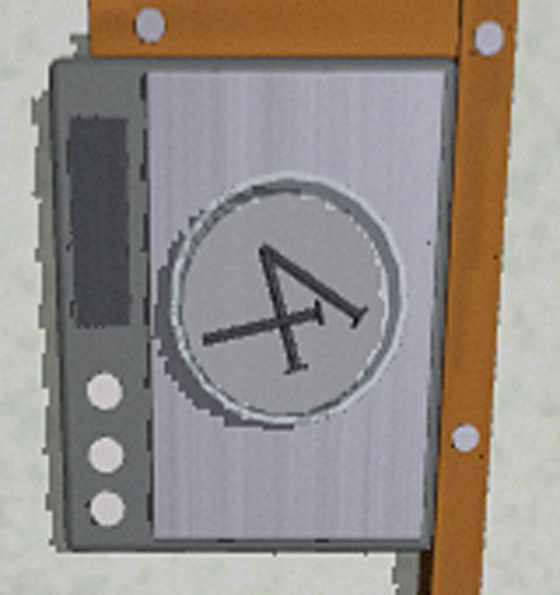

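Emit:
{"op": "move_arm", "data": {
  "rows": [
    [[0, -1, 0], [0, 0, 0]],
    [[0.5, -1, 0], [0, 0, 0]],
    [[0.9, -1, 0], [0, 0, 0]],
    [[0.9, 0, 0], [0, 0, 0]],
    [[0.7, 0, 0], [0, 0, -8.5]],
    [[0, 0, 0], [0, 0, -8.5]],
    [[0, 0, 0], [0, 0, -8.5]],
    [[0, 0, 0], [0, 0, -8.5]],
    [[0, 0, 0], [0, 0, -8.5]],
    [[0, 0, 0], [0, 0, -8.5]],
    [[0, 0, 0], [0, 0, -8.5]],
    [[0, 0, 0], [0, 0, -8.5]]
  ]
}}

```text
time: 17.7
position: [0.5524, -0.1285, 0.1698]
eef_rot: [-0.477, -3.102, -0.001]
contact_force: [-0.0, 1.3, -0.5]
finger_gap: 0.0512
```

Emit:
{"op": "move_arm", "data": {
  "rows": [
    [[0, 0, 0.5], [0, 0, -8.5]],
    [[0, 0, 0.8], [0, 0, -8.5]],
    [[0, 0, 0.8], [0, 0, -5.0]],
    [[0, 0, 0.8], [0, 0, 0]],
    [[0, 0, 0.8], [0, 0, 0]],
    [[0, 0, 0.5], [0, 0, 0]],
    [[0, 0, 0.2], [0, 0, 0]],
    [[0, 0, 0], [0, 0, 0]]
  ]
}}

```text
time: 18.5
position: [0.5522, -0.1288, 0.0377]
eef_rot: [0.114, -3.136, -0.002]
contact_force: [0.1, 0.0, 1.1]
finger_gap: 0.051
```

```bash
python3 -c "
from st import *
stop_state()"
```

```text
t 18.5 p [ 0.5522 -0.1288  0.0377] stopxy mm [-152.2  -68.9] yaw err deg -0.03 z [-0.003  0.001 -1.   ] F [0.14 0.01 1.09] gap 0.051
q [ 0.16  0.76  0.05  1.85 -0.07  0.53  1.9 ]
```

Emit:
{"op": "move_arm", "data": {
  "rows": [
    [[-0.4, 0.2, 0], [0, 0, 0]],
    [[-0.4, 0, 0], [0, 0, 0]],
    [[-0.2, 0, 0], [0, 0, 0]],
    [[-0.12, 0, 0], [0, 0, 0]],
    [[-0.1, 0, 0], [0, 0, 0]],
    [[-0.08, 0, 0], [0, 0, 0]],
    [[-0.06, 0, 0], [0, 0, 0]]
  ]
}}

```text
time: 19.2
position: [0.593, -0.1205, 0.0391]
eef_rot: [0.114, -3.138, 0.0]
contact_force: [-2.0, -1.3, 0.8]
finger_gap: 0.0511
```

```bash
python3 -c "
from st import *
stop_state()"
```

```text
t 19.2 p [ 0.593  -0.1205  0.0391] stopxy mm [-110.9  -63.5] yaw err deg -0.04 z [-0.001 -0.    -1.   ] F [-2.   -1.27  0.76] gap 0.0511
q [ 0.13  0.8   0.06  1.74 -0.08  0.6   1.88]
```

Contact came at the same x′ (-110.9) as the first push, so the back edge hasn't moved off the batten. One more gentle press, then I'll back away and inspect.

Emit:
{"op": "move_arm", "data": {
  "rows": [
    [[-0.06, 0, 0], [0, 0, 0]],
    [[-0.05, 0, 0], [0, 0, 0]],
    [[-0.03, 0, 0], [0, 0, 0]],
    [[0, 0, 0], [0, 0, 0]]
  ]
}}

```text
time: 19.6
position: [0.5933, -0.1205, 0.0387]
eef_rot: [0.113, -3.13, -0.001]
contact_force: [-7.6, 0.5, 7.1]
finger_gap: 0.0509
```

Emit:
{"op": "move_arm", "data": {
  "rows": [
    [[0.3, 0, 0], [0, 0, 0]],
    [[0.9, 0, 0], [0, 0, 0]],
    [[0.3, 0, -0.9], [0, 0, 0]],
    [[0, 0, -0.9], [0, 0, 0]],
    [[0, 0, -0.9], [0, 0, 0]],
    [[0, 0, -0.9], [0, 0, 0]],
    [[0, 0, -0.9], [0, 0, 0]],
    [[0, 0, -0.9], [0, 0, 0]],
    [[0, 0, 0], [0, 0, 0]]
  ]
}}

```text
time: 20.5
position: [0.5557, -0.1239, 0.2051]
eef_rot: [-0.113, 3.129, -0.003]
contact_force: [-0.5, 0.1, -0.1]
finger_gap: 0.0512
```

Run:
```python
from st import *
from ov import *
stop_state()
snap('wrist','w9');s=snap('scene','s9');d=snap('side','d9')
for t,z in dict(stop=0,balance=0,dish=.027,pan=.027,back_left=.013,back_right=.013,front_left=.013).items():
    for c in ['scene','side']:
        ci=camera_info(c)
        for e in pinpoint(c,t)[:2]: print(t,c,round(e['score'],2),np.round(toz(ci,e['at'],z)[:2],4))
a=cv2.imread('pics/s9.png')[180:290,190:320];b=cv2.imread('pics/d9.png')[140:250,330:460]
cv2.imwrite('pics/c9.png',cv2.resize(np.hstack([a,b]),None,fx=3,fy=3,interpolation=cv2.INTER_CUBIC))
```

```text
t 20.5 p [ 0.5557 -0.1239  0.2051] stopxy mm [-148.4  -64.2] yaw err deg -0.04 z [ 0.01  -0.002 -1.   ] F [-0.46  0.13 -0.11] gap 0.0512
q [ 0.13  0.53  0.08  1.72 -0.06  0.88  1.88]
stop scene 0.6 [ 0.6991 -0.0482]
stop side 0.96 [ 0.7076 -0.0491]
balance scene 0.73 [ 0.6529 -0.113 ]
balance scene 0.69 [ 0.2866 -0.2773]
balance side 0.95 [ 0.6654 -0.1184]
balance side 0.92 [ 0.2913 -0.2772]
dish scene 0.58 [ 0.658  -0.1085]
dish scene 0.52 [ 0.4871 -0.2864]
dish side 0.79 [ 0.4509 -0.3125]
dish side 0.65 [ 0.6664 -0.1146]
pan scene 0.95 [ 0.2832 -0.2708]
pan scene 0.69 [ 0.6613 -0.1095]
pan side 0.88 [ 0.2979 -0.2581]
pan side 0.58 [ 0.6538 -0.1114]
back_left scene 0.71 [ 0.2032 -0.2182]
back_left scene 0.58 [ 0.6936 -0.0478]
back_left side 0.77 [ 0.2078 -0.2203]
back_left side 0.6 [ 0.7075 -0.0423]
back_right scene 0.7 [ 0.7125 -0.1677]
back_right scene 0.65 [ 0.3736 -0.2069]
back_right side 0.61 [ 0.7101 -0.1675]
front_left scene 0.88 [ 0.5864 -0.0622]
front_left side 0.61 [ 0.5972 -0.0609]
front_left side 0.57 [ 0.2199 -0.3541]
```

View pics/c9.png

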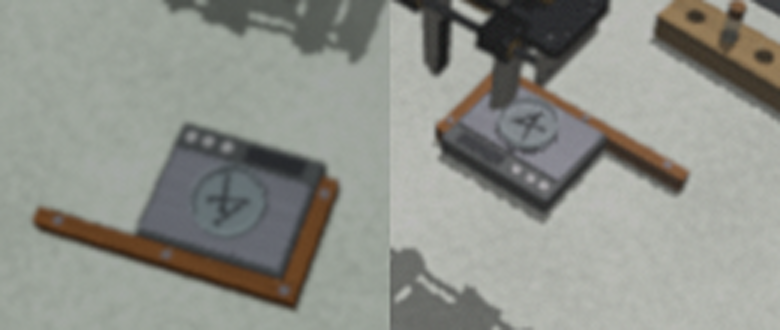

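View pics/w9.png

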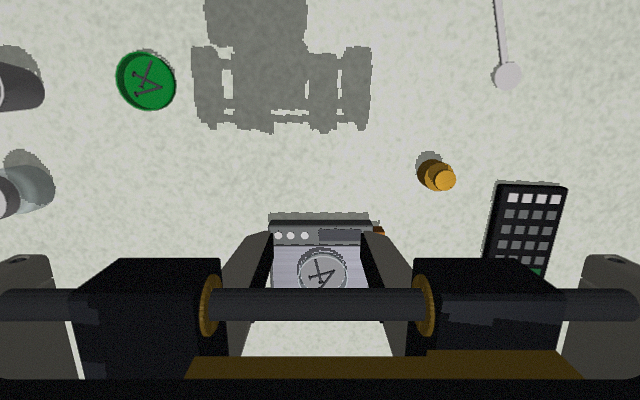

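View pics/d9.png

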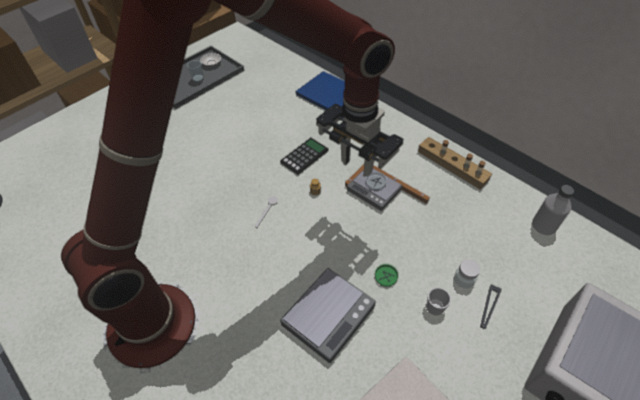

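Emit:
{"op": "move_arm", "data": {
  "rows": [
    [[-0.9, 0.3, 0], [0, 0, 0]],
    [[-0.9, 0.4, 0], [0, 0, 0]],
    [[-0.9, 0.4, 0], [0, 0, 0]],
    [[-0.9, 0.4, 0], [0, 0, 0]],
    [[-0.9, 0.4, 0], [0, 0, 0]],
    [[-0.9, 0.2, 0], [0, 0, 0]],
    [[0, 0, 0], [0, 0, 0]],
    [[0, 0, 0], [0, 0, 0]]
  ]
}}

```text
time: 22.15
position: [0.7095, -0.0487, 0.2003]
eef_rot: [0.115, -3.138, 0.001]
contact_force: [-0.3, -1.4, -0.6]
finger_gap: 0.0511
```

Run:
```python
from st import *
stop_state()
a=snap('wrist','w10')[:,:,::-1]
ci=camera_info('wrist')
print(ray(ci,[320,200])[0])
cv2.imwrite('pics/w10z.png',cv2.resize(a[20:230,190:420],None,fx=2.8,fy=2.8,interpolation=cv2.INTER_CUBIC))
```

```text
t 22.15 p [ 0.7095 -0.0487  0.2003] stopxy mm [10.5 -0.4] yaw err deg -0.0 z [-0.001 -0.    -1.   ] F [-0.32 -1.35 -0.62] gap 0.0511
q [-0.01  0.75  0.09  1.27 -0.07  1.12  1.73]
[ 0.63652163 -0.05258998  0.34292437]
```

View pics/w10z.png

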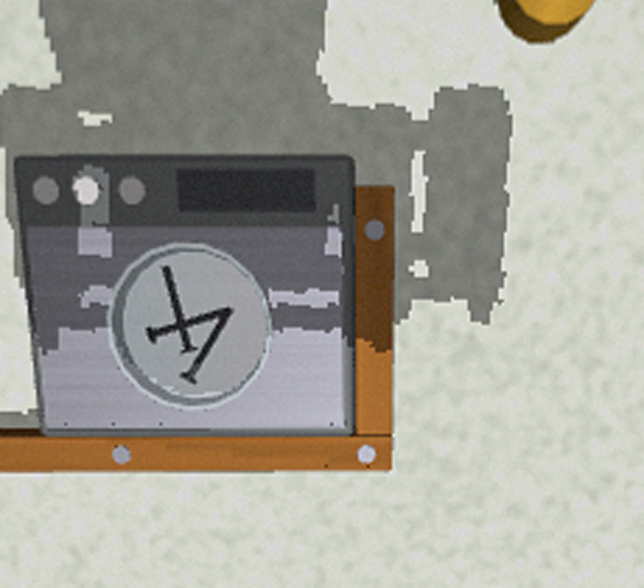

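From directly above, both edges sit flush (the joint is in the crop along column 355 and row 432). No gap shows on either side, and the dish is on the pan. Everything else is where it was, and the robot is clear.

```bash
python3 -c "
from h import *
env.close_job(); print(env.read_state()['time'])"
```

```text
the job is handed in; nothing more can be done
the job is handed in; nothing more can be done
```

The small balance now sits squarely in the corner stop, with its back and left edges flush against the battens. I handed the job in at about 22 s of the 48 s allowed; no verdict is reported.

- **Moves:** I used two half-open fingertips, turned to match the stop (0.073 rad). I pushed the front until the back edge met the long batten, then the right side until the left edge met the short batten. A last light press on the front finished it.
- **Contact:** The front presses stopped at the same place both times, within 0.4 mm. The highest force I read was about 15 N, well under the 40 N limit.
- **Final picture:** The wrist camera, directly above the left edge, showed no gap at either batten. The glass dish was still on the pan, and the green dish, weight, jar, cup, spoon, calculator and tweezers looked unmoved by eye. The gripper was about 0.2 m above the bench, touching nothing.
- **Disagreements:**
  - The scene and side cameras differed by up to about 14 mm on some balance points.
  - The long batten was met about 3 mm, and the short one about 2 mm, before my fitted position. I relied on contact and the overhead view instead.
  - The first push briefly bore down about 9 N on the balance's front. I raised the tool 2 to 3 mm and it cleared. The later presses against the long batten bore down about 7 N again, with no sign of tipping.

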